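Lower the sole press onto the shoe

ROBOT

A 6-joint arm with a two-finger parallel gripper is mounted at the origin on the work surface. World frame = base frame: x ahead of the robot, y to its left, z up, the work surface at z = 0. Lengths are in mm, angles in rad, forces in N, time in s.
With the tool pointing down it reaches from about 350 to 775 mm from the base axis. Payload 7.3 kg.
Tool frame: the origin (TCP) lies at the very end of the fingers, on their centre line; the grasp point (between the pads) lies 19 mm behind it; z points along the fingers, x is the direction in which the jaws open and shut, and the axes are right-handed (so a half turn about z gives the same grasp; the last joint's range is limited). The gripper opens to 92 mm and grips with 3 to 60 N. Pads are 19 mm wide; open, the fingers measure 130 mm over their backs; the gripper's body (75 mm by 190 mm) begins 47 mm behind the grasp point.
Start: joints at [-1.357, 0.342, 1.524, -0, 1.275, -0.146], TCP at [184.869, -491.397, 199.841] pointing down, gripper open.
Joint ranges: [-2.53, 2.53], [-0.77, 2.02], [0.04, 2.7], [-1, 4.14], [0.28, 2.66], [-3.11, 3.11]. Speed limits (rad/s): [2.57, 2.57, 3.14, 3.14, 3.14, 3.14].

INTERFACE

Orientations are given as [roll, pitch, yaw] about the fixed x, y, z axes, in that order (R = Rz(yaw) Ry(pitch) Rx(roll)).
In Python, from plant import bot, capture, camera_params gives the robot as it stands.
- The arm moves only by the shell command python3 -m jog 'ROWS' [OPENING]. ROWS is a JSON object of lists of equal length, an entry for each row: "xyz": the shift along the world's x, y, z as a fraction of full scale, a list of three; "angular": the turn, a rotation vector about the world's x, y, z as a fraction of full scale, a list of three. In form: {"xyz": [[x, y, z], ...], "angular": [[wx, wy, wz], ...]}. A call has 1 to 10 rows; each row shifts and turns the pose as measured when the row begins; what a row does not reach is not made up. Full scale, the value 1, is 2 cm for a shift and 6 degrees for a turn. A row lasts 1/10 s, in which the tool goes at most 50 mm and 8.59 degrees, less where a joint would pass 70% of its speed; a pose out of reach is approached as far as the arm can. A call with a number of a shift or a turn outside -1 to 1 is refused whole. A call with a gripper value outside its range is refused whole. OPENING is the closure, from -1 (fully open) to 1 (shut), set as the call begins (- or left out, the last holds). The fingers move at their own pace and stop on an object; the grip force is fixed at half the most. Time passes only in rows, so rows that do not move let the fingers close. It gives the time, the measured TCP pose, the force and the opening at its end, in the units of the state.
- bot.get_obs(): the state, without advancing time (a new reading comes with each control period).
- capture(name): name is "scene" or "top" or "wrist"; returns the picture (480x640x3 uint8, red, green, blue); there is no depth.
- camera_params(name): a dict with "fx", "fy", "cx", "cy" (pixels), "rvec" (rotation vector, rad) and "tvec" (3), from world to camera coordinates, as OpenCV has them. Camera axes: x right, y down, z forward; pixel columns grow to the right and rows downward; lengths in mm; the calibration is good to about 2 mm. A picture is of the moment at which its call begins: read the wrist's pose just before it. camera_params takes no time and is no camera call; for the wrist camera it gives the pose at the moment of the call.
- bot.close_job(): hands the job in, once; it reports no verdict.
The state is a dict: "time": time; "joint_positions": joint angles; "dq": joint speeds; "tau": joint torques, N m; "tool_pos": TCP position; "tcp_rot": TCP orientation; "contact_force": force on the tool from outside, world axes, zero at the start; "moment": the same for the moment, N m; "grip_width": finger opening in mm.
Only numpy, scipy, OpenCV 4.12 (cv2) and the standard library are available. Lean on these libraries where they do the work, as an engineer would, in place of code of your own. Each camera call takes 0.05 s, during which the arm holds its last target.

TASK

The press arm over the upturned shoe is held up by its ratchet. Press the ratchet's pedal all the way down so that the pawl is clear of the teeth, then push the arm down by its cross bar, past the teeth, until its rubber pad rests on the sole, and move clear. Only press and push with the fingers: leave the shoe and everything else lying where it is.

Things in the scene. Friction and masses are not known exactly. Their poses are not given: they have to be found in the camera images.
- press: The sole press, a blue steel stand bolted to the table. Its origin is on the table under the middle of its base plate (130 by 430 mm, 12 mm thick, long side along its y; a 270 by 100 mm cross piece of the same thickness, centred at (+20, +150) mm, carries the shoe). z is up. Two upright cheek plates (top 140 mm above the table) stand at y = -45 to +5 mm and carry the arm's hinge; the arm reaches from there towards +y over the shoe, the pawl's pedal sticks out towards -y.
- press_pivot (a point): Hinge axis of the press arm, mid-way between the cheeks, 120 mm above the table; the axis runs along the press's x. At press frame (0, -20, 120) mm.
- press_arm (a joint): Angle of the press arm (rad), growing as it goes down. At 0 the arm rises at 0.80 rad above level towards the press's +y; at 0.80 it is level. It starts between 0 and 0.07. A pad under the arm, 165 mm from the hinge, meets the sole at about 0.81. Stiff hinge: the arm stays where it is left; pushing it down at the cross bar takes about 4 to 6 N. While the pawl is engaged a tooth (six teeth on a 64 mm radius sector, 0.25 rad apart) stops it at about 0.08.
- bar_mid (a point): Middle of the arm's black round cross bar, a 20 mm thick, 100 mm long rubber-sleeved bar parallel to the press's x at the arm's end, 200 mm from the hinge axis. The point is on the bar's axis, so the bar's top is 10 mm above it. It moves on an arc about press_pivot, from about 260 mm above the table to 120 mm when the arm is level.
- pawl (a joint): Angle of the pawl (rad): 0 engaged (start), 0.35 pedal fully down at its stop; the hook is clear of the teeth from about 0.25. Stiff hinge: it stays where it is left. Pressing the pedal takes about 5 N. The hinge is at press frame (0, -70, 65) mm, along x.
- pedal_top (a point): Centre of the top face of the pawl's steel foot-like pedal, 44 mm along the press's x by 40 mm along its y, at the -y end of the press: 105 mm from the pawl's hinge in y, 85 mm above the table at the start, and about 35 mm lower when fully pressed (it then slopes down outwards by 0.35 rad and lies about 1 mm nearer the hinge).
- sole_top (a point): Top of the upturned brown leather shoe's tan sole, in the middle of the forefoot, 88 mm above the table. The shoe (about 230 mm long, 92 mm wide, 0.7 kg) lies loose on the press across the arm, toe towards the press's -x, heel (14 mm higher than the sole) towards +x.
- hammer: Loose hammer lying on the table beside the press, not to be disturbed.
- tack_tin: Loose steel bowl of 72 mm diameter, 40 mm high, beside the press; origin under its centre, not to be disturbed.
- brush: Loose brush lying beside the press, not to be disturbed.
- glue_jar: Loose white jar, 72 mm in diameter, 95 mm high; not to be disturbed.
- bucket: Loose green bucket, 130 mm in diameter, 130 mm high; not to be disturbed.
- spare_sole: Loose dark shoe sole lying flat, 8 mm thick; not to be disturbed.
- last: Loose wooden shoe last, 85 mm high at the ankle; not to be disturbed.

How it is judged:
By the outcome, as a careful person would: the job done as asked, in the order asked, and still so for the second after the job is handed in, with the robot touching nothing.
It also fails if it takes over 51 s, if anything falls off the work surface, if the arm or the gripper's body presses on something with over 40 N, if the wrist force passes 120 N, or if a joint passes its speed limit or range.

## Working session

There is one attempt and no reset: what is moved stays moved. The work goes in short steps, Python scripts to look and compute and a shell command to move; the robot and the scene stay as the last step left them, time stands still between calls to the robot, and variables do not carry over. Pictures are saved under pics/ and viewed, and the job is handed in when it is done.

```bash
mkdir -p pics; python3 - <<'E'
from plant import bot,capture,camera_params
import cv2
for n in("scene","top"):
    cv2.imwrite(f"pics/{n}0.png",capture(n)[:,:,::-1]); p=camera_params(n); print(n,p)
o=bot.get_obs(); print(o['time'],o['tool_pos'],o['tcp_rot'],o['grip_width'],o['contact_force'])
E
```

```text
scene {'fx': 441.4257021428956, 'fy': 441.4257021428956, 'cx': 319.56154965398457, 'cy': 239.28940605205673, 'rvec': array([ 2.4084322 ,  0.95989207, -0.25897601]), 'tvec': array([-409.21021426, -250.52172112, 1415.00973463])}
top {'fx': 446.89915501343984, 'fy': 446.89915501343984, 'cx': 316.4120470234698, 'cy': 244.6727484174921, 'rvec': array([ 2.01490886, -2.21079321,  0.2394014 ]), 'tvec': array([  44.49156716,  617.19578764, 1198.73157084])}
0.1 [ 184.77454306 -490.98931619  199.22154259] [-3.14138078e+00  1.33264062e-03 -1.21100764e+00] 91.99337518981541 [ 0.45645103  0.11804147 -0.33776902]
```

View pics/scene0.png

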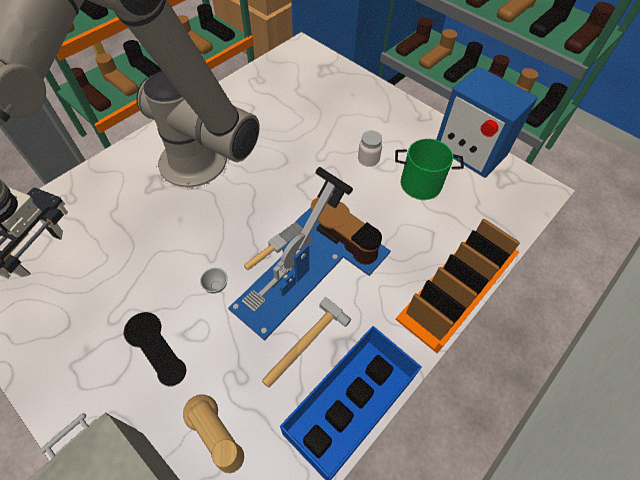

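View pics/top0.png

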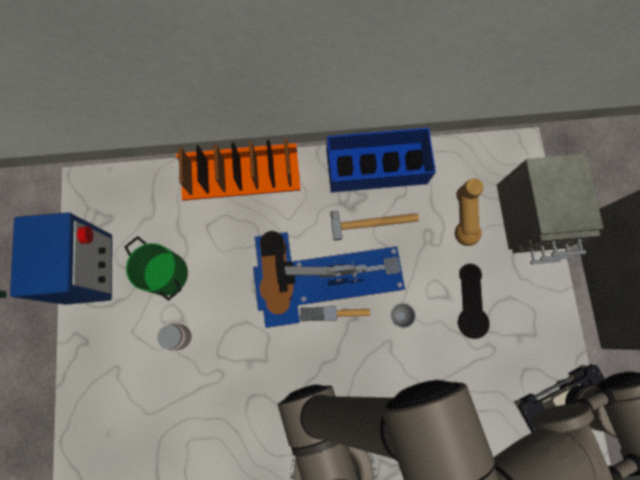

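The top view shows the press with its pedal near (393,265) and the bar near (283,275). In the scene view the pedal is at (254,299) and the bar at (334,181). I'll enlarge both views to read the points.

```bash
python3 - <<'E'
import cv2
a=cv2.imread('pics/scene0.png')[155:345,215:400]; b=cv2.imread('pics/top0.png')[220:335,240:420]
cv2.imwrite('pics/sz.png',cv2.resize(a,None,fx=3.15,fy=3.15,interpolation=cv2.INTER_CUBIC))
cv2.imwrite('pics/tz.png',cv2.resize(b,None,fx=4,fy=4,interpolation=cv2.INTER_CUBIC))
E
```

```text
(no output)
```

View pics/sz.png

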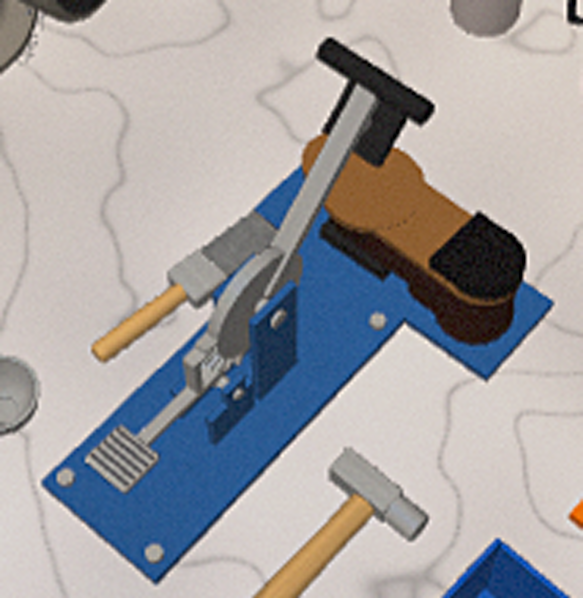

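View pics/tz.png

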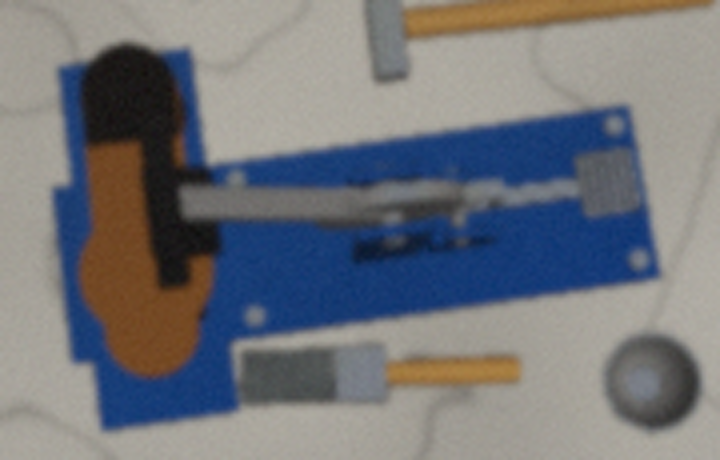

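```bash
cat >h.py <<'E'
import numpy as np,cv2
from plant import camera_params
def ray(n,u,v):
    p=camera_params(n);R=cv2.Rodrigues(p['rvec'])[0];c=-R.T@p['tvec']
    d=R.T@np.array([(u-p['cx'])/p['fx'],(v-p['cy'])/p['fy'],1]);return c,d/np.linalg.norm(d)
def plane(n,u,v,z):
    c,d=ray(n,u,v);return c+d*(z-c[2])/d[2]
def tri(a,b):
    (c1,d1),(c2,d2)=ray(*a),ray(*b)
    s=np.linalg.lstsq(np.c_[d1,-d2],c2-c1,rcond=None)[0];p,q=c1+s[0]*d1,c2+s[1]*d2
    return (p+q)/2,np.linalg.norm(p-q)
def proj(n,P):
    p=camera_params(n);K=np.array([[p['fx'],0,p['cx']],[0,p['fy'],p['cy']],[0,0,1]])
    return cv2.projectPoints(np.array(P,float).reshape(-1,3),p['rvec'],p['tvec'],K,None)[0].reshape(-1,2)
S=lambda x,y:("scene",215+(x+.5)/3.15-.5,155+(y+.5)/3.15-.5)
T=lambda x,y:("top",240+(x+.5)/4-.5,220+(y+.5)/4-.5)
E
python3 - <<'E'
from h import *
np.set_printoptions(precision=1,suppress=True)
print('pedal',tri(S(121,457),T(608,183)),plane(*S(121,457),85),plane(*T(608,183),85))
print('bar',tri(S(376,78),T(164,203)),'ends',tri(S(427,112),T(150,140)),tri(S(327,45),T(173,285)))
A=plane(*T(628,107),12);B=plane(*T(660,275),12)
print('corners top',A,B,np.linalg.norm(A-B));C=plane(*S(42,483),12);D=plane(*S(156,575),12);print('scene',C,D,np.linalg.norm(C-D))
# long edge: cross piece corner & notch
for q in [(188,50),(60,68),(103,430),(238,408),(216,165),(236,338),(55,187),(75,362)]: print(q,plane(*T(*q),12))
E
```

```text
pedal (array([ 537.7, -212.8,   85.3]), np.float64(1.8090107542122538)) [ 538.1 -212.    85. ] [ 537.2 -213.6   85. ]
bar (array([522.7,  81.9, 267.4]), np.float64(2.6074539022039342)) ends (array([564.7,  89.7, 255.9]), np.float64(6.908081188823708)) (array([474.3,  80.3, 267.5]), np.float64(2.3843222052418267))
corners top [ 603.3 -249.4   12. ] [ 477.9 -256.2   12. ] 125.58721160186018
scene [ 478.  -254.4   12. ] [ 602.1 -243.9   12. ] 124.5550255899344
(188, 50) [676.4  70.5  12. ]
(60, 68) [671.4 166.   12. ]
(103, 430) [405.2 152.4  12. ]
(238, 408) [411.6  55.8  12. ]
(216, 165) [588.   56.9  12. ]
(236, 338) [461.1  53.   12. ]
(55, 187) [582.6 175.3  12. ]
(75, 362) [454.8 169.1  12. ]
```

Both views agree with the given geometry:

| Item | Measured | Expected |
|---|---|---|
| Pedal | (538, -213, 85) | height 85 |
| Bar | (523, 83, ~262) | about 260 high |
| Press origin | about (530, -40) | – |
| Press yaw | about +0.05 | – |

Next I'll move above the pedal with the fingers shut and the jaw along the press's x.

```bash
python3 -m jog '{"xyz":[[0.95,0.75,0],[0.95,0.75,0],[0.95,0.75,0],[0.95,0.75,0],[0.95,0.75,0],[0.95,0.75,0],[0.95,0.75,0],[0.95,0.75,0],[0.95,0.75,0],[0.95,0.75,0]],"angular":[[0,0,0.67],[0,0,0.67],[0,0,0.67],[0,0,0.67],[0,0,0.67],[0,0,0.67],[0,0,0.67],[0,0,0.67],[0,0,0.67],[0,0,0.67]]}' 1
```

```text
time: 1.1
tool_pos: [377.7, -334.4, 195.1]
tcp_rot: [-3.14, 0.01, -0.488]
contact_force: [0.5, -1.1, 0.2]
grip_width: 16.6
```

```bash
python3 -m jog '{"xyz":[[1,0.75,0],[1,0.75,0],[1,0.75,0],[1,0.75,0],[1,0.75,0],[1,0.75,0],[1,0.75,0],[1,0.75,0],[0,0,0],[0,0,0]],"angular":[[0,0,0.65],[0,0,0.65],[0,0,0.65],[0,0,0.65],[0,0,0.65],[0,0,0.65],[0,0,0.65],[0,0,0.65],[0,0,0],[0,0,0]]}' 1
```

```text
time: 2.1
tool_pos: [543.5, -204.8, 190.4]
tcp_rot: [-3.135, 0.018, 0.085]
contact_force: [0.2, -0.5, -0.0]
grip_width: 0.5
```

```bash
python3 -m jog '{"xyz":[[-0.12,-0.3,-0.8],[-0.12,-0.3,-0.8],[0,0,-0.8],[0,0,-0.8],[0,0,-0.8],[0,0,-0.2],[0,0,0]],"angular":[[0,-0.09,-0.17],[0,-0.09,-0.16],[0,0,0],[0,0,0],[0,0,0],[0,0,0],[0,0,0]]}' 1
python3 - <<'E'
from plant import capture
import cv2
for n,(r,c) in dict(scene=(200,160),top=(200,320)).items():
    cv2.imwrite(f"pics/{n}1.png",cv2.resize(capture(n)[r:r+150,c:c+200,::-1],None,fx=4,fy=4,interpolation=2))
E
```

```text
time: 2.8
tool_pos: [533.0, -221.8, 103.8]
tcp_rot: [-3.137, 0.001, 0.037]
contact_force: [-1.2, -0.6, -0.6]
grip_width: 0.7
```

View pics/scene1.png

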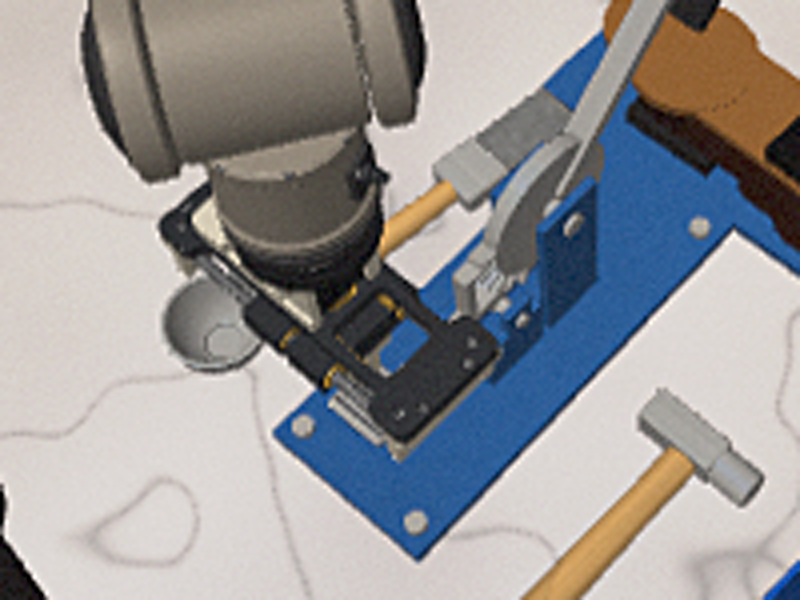

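The gripper is over the pedal, clear of the tin and the cheeks. I'll correct 5 mm in x and y and press down.

```bash
python3 -m jog '{"xyz":[[0.28,0.25,0],[0,0,-0.4],[0,0,-0.4],[0,0,-0.4],[0,0,-0.3],[0,0,-0.3],[0,0,-0.3]],"angular":[[0,0,0.1],[0,0,0],[0,0,0],[0,0,0],[0,0,0],[0,0,0],[0,0,0]]}' 1
```

```text
time: 3.6
tool_pos: [541.1, -216.8, 61.7]
tcp_rot: [-3.14, -0.005, 0.049]
contact_force: [0.2, 0.4, 0.7]
grip_width: 0.1
```

```bash
python3 - <<'E'
from plant import capture,bot
import cv2
for n,(r,c) in dict(scene=(220,200),top=(220,320)).items():
    cv2.imwrite(f"pics/{n}2.png",cv2.resize(capture(n)[r:r+120,c:c+160,::-1],None,fx=5,fy=5,interpolation=2))
cv2.imwrite("pics/wrist2.png",capture("wrist")[:,:,::-1])
o=bot.get_obs();print(o['tool_pos'],o['contact_force'],o['moment'])
E
```

```text
[ 540.87223028 -216.70008509   61.84695806] [ 0.20593835 -0.39495151  0.09030844] [-0.00368371 -0.11461776  0.06058939]
```

View pics/scene2.png

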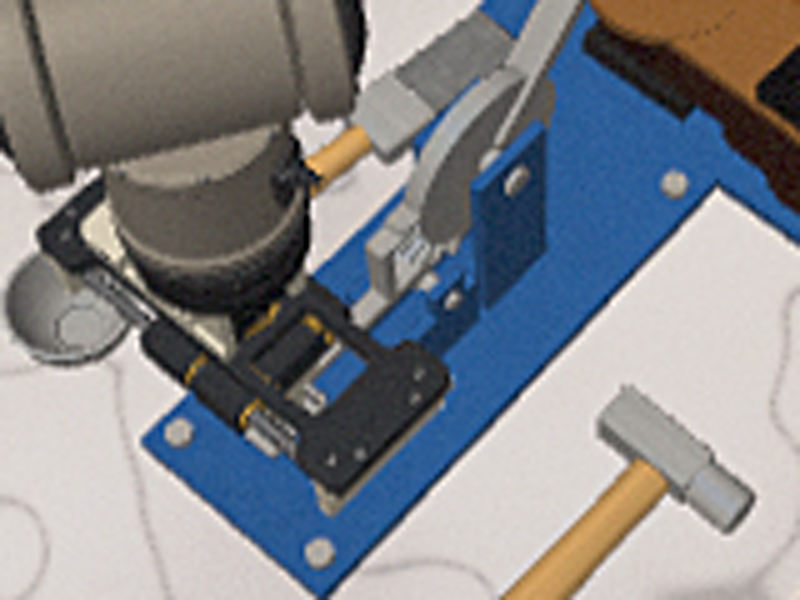

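View pics/wrist2.png

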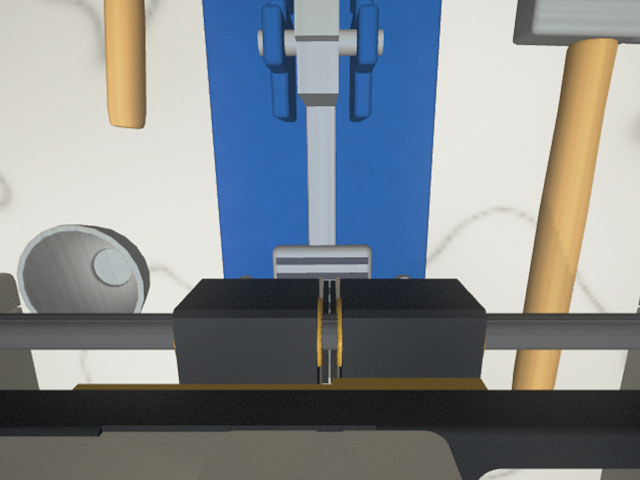

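The wrist view shows the pedal (275–370, 245–280) under the fingers and pushed down. I'll continue slowly to the stop, watching the force.

```bash
python3 -m jog '{"xyz":[[0,0,-0.25],[0,0,-0.2]],"angular":[[0,0,0],[0,0,0]]}' 1;python3 -m jog '{"xyz":[[0,0,-0.2],[0,0,-0.2]],"angular":[[0,0,0],[0,0,0]]}' 1
```

```text
time: 3.95
tool_pos: [541.9, -217.8, 54.0]
tcp_rot: [3.141, -0.007, 0.049]
contact_force: [-3.5, -1.2, 4.7]
grip_width: 0.6
time: 4.15
tool_pos: [542.0, -218.7, 46.5]
tcp_rot: [3.139, -0.008, 0.049]
contact_force: [-1.4, -1.6, 5.0]
grip_width: 0.7
```

```bash
python3 -m jog '{"xyz":[[0,0,-0.2]],"angular":[[0,0,0]]}' 1
```

```text
time: 4.25
tool_pos: [542.0, -218.9, 42.4]
tcp_rot: [3.139, -0.008, 0.049]
contact_force: [-2.1, -1.5, 4.3]
grip_width: 0.2
```

```bash
python3 - <<'E'
from plant import capture,bot
import cv2
cv2.imwrite("pics/wrist3.png",capture("wrist")[:,:,::-1])
im=capture("scene")[220:340,200:360,::-1];cv2.imwrite("pics/scene3.png",cv2.resize(im,None,fx=5,fy=5,interpolation=2))
o=bot.get_obs();print(o['tool_pos'],o['contact_force'],o['moment'])
E
```

```text
[ 541.96709435 -218.84314511   41.96155206] [ 0.09801768 -0.5158948   1.88341756] [-0.1889489  -0.01397513 -0.00843821]
```

View pics/wrist3.png

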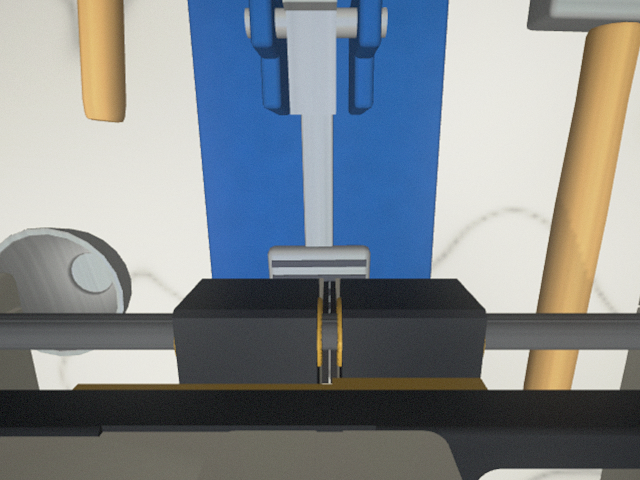

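View pics/scene3.png

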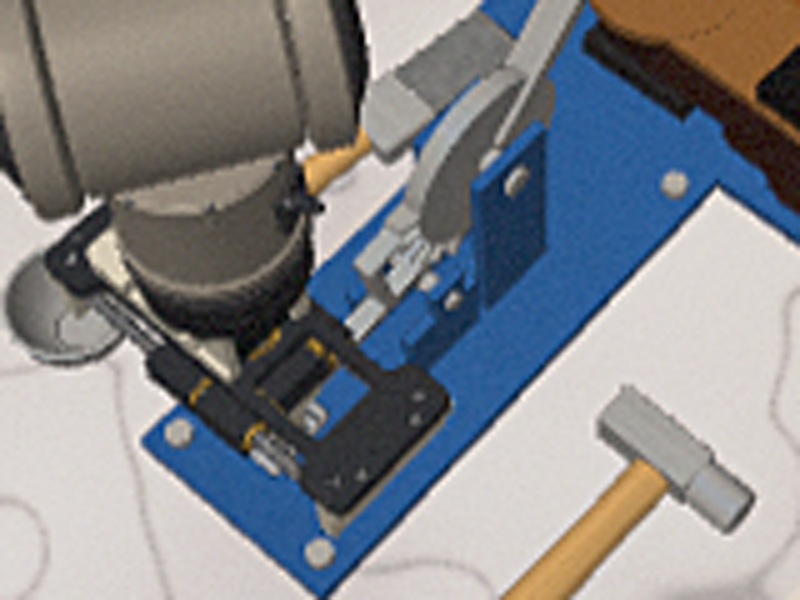

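The hook at (385,240) has swung back and the pedal is still under the fingers. No stop force yet, so I'll go on in small steps.

```bash
python3 -m jog '{"xyz":[[0,0,-0.15],[0,0,-0.1]],"angular":[[0,0,0],[0,0,0]]}' 1
```

```text
time: 4.55
tool_pos: [542.0, -218.9, 36.9]
tcp_rot: [3.139, -0.008, 0.049]
contact_force: [-1.7, -1.6, 4.7]
grip_width: 0.6
```

```bash
python3 - <<'E'
from plant import capture,bot
from h import *
np.set_printoptions(precision=1,suppress=True)
p=camera_params("wrist");cv2.imwrite("pics/wrist4.png",cv2.resize(capture("wrist")[200:320,220:420,::-1],None,fx=4,fy=4,interpolation=2))
R=cv2.Rodrigues(p['rvec'])[0];c=-R.T@p['tvec'];print(p['fx'],c,R[2])
o=bot.get_obs();print(o['tool_pos'],o['contact_force'])
for P in [(542,-219,37),(542,-209.5,37)]: print(proj("wrist",P))
E
```

```text
387.513857702806 [ 537.7 -150.7  221.3] [ 0.  -0.3 -1. ]
[ 542.  -218.8   36.6] [-1.3 -2.   2.5]
[[328.7 280. ]]
[[329.6 262.1]]
```

View pics/wrist4.png

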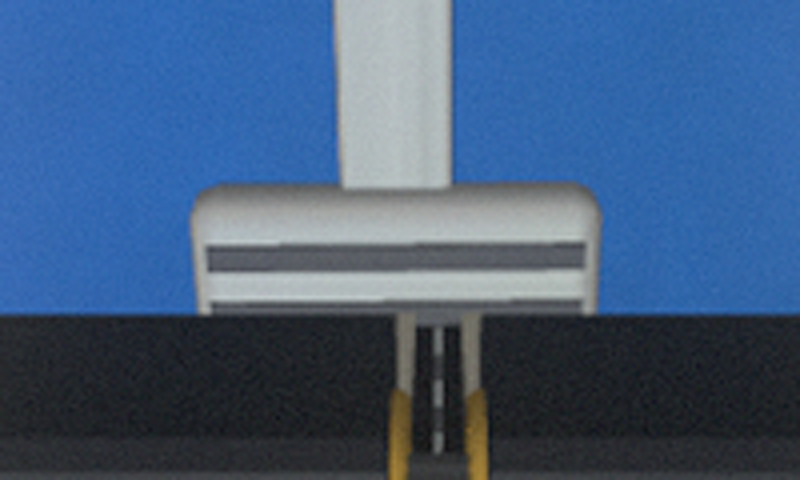

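```bash
python3 - <<'E'
from h import *
np.set_printoptions(precision=1,suppress=True)
W=lambda x,y:("wrist",220+x/4,200+y/4)
for z in(70,60,55,50,45,40):
    a,b=plane(*W(193,205),z),plane(*W(602,205),z); m=plane(*W(400,186),z);print(z,a,b,np.linalg.norm(a-b),m)
    a,b=plane(*W(206,258),z),plane(*W(586,258),z);print('  groove',a,b)
E
```

```text
70 [ 516.2 -195.5   70. ] [ 557.6 -193.6   70. ] 41.466019606134395 [ 537.  -192.5   70. ]
  groove [ 517.5 -201.1   70. ] [ 556.4 -199.3   70. ]
60 [ 514.7 -198.5   60. ] [ 558.9 -196.4   60. ] 44.211690575174146 [ 537.  -195.3   60. ]
  groove [ 516.2 -204.4   60. ] [ 557.6 -202.5   60. ]
55 [ 514.  -199.9   55. ] [ 559.6 -197.8   55. ] 45.58452605969385 [ 537.  -196.7   55. ]
  groove [ 515.5 -206.1   55. ] [ 558.2 -204.1   55. ]
50 [ 513.3 -201.4   50. ] [ 560.2 -199.3   50. ] 46.95736154421379 [ 536.9 -198.1   50. ]
  groove [ 514.9 -207.8   50. ] [ 558.9 -205.7   50. ]
45 [ 512.6 -202.9   45. ] [ 560.9 -200.7   45. ] 48.330197028733494 [ 536.9 -199.5   45. ]
  groove [ 514.2 -209.4   45. ] [ 559.5 -207.3   45. ]
40 [ 511.9 -204.4   40. ] [ 561.5 -202.1   40. ] 49.703032513253426 [ 536.9 -200.8   40. ]
  groove [ 513.5 -211.1   40. ] [ 560.1 -209.    40. ]
```

Contact force stays near 5 N, but the tip is lower than the geometry predicts for a fully pressed pedal. I'll press a little further, then lift and measure the pedal directly.

```bash
python3 -m jog '{"xyz":[[0,0,-0.15],[0,0,-0.1]],"angular":[[0,0,0],[0,0,0]]}' 1
```

```text
time: 4.8
tool_pos: [542.1, -218.7, 31.5]
tcp_rot: [3.139, -0.008, 0.049]
contact_force: [-0.9, -1.5, 4.8]
grip_width: 0.2
```

Still only ~5 N at 31 mm. I'll lift straight up and look.

```bash
python3 -m jog '{"xyz":[[0,0,0.5],[0,0,0.8],[0,0,1],[0,0,1],[0,0,1],[0,0,1],[0,-1,1],[0,-1,0],[0,-1,0],[0,-1,0]],"angular":[[0,0,0],[0,0,0],[0,0,0],[0,0,0],[0,0,0],[0,0,0],[0,0,0],[0,0,0],[0,0,0],[0,0,0]]}' 1
python3 - <<'E'
from plant import capture,bot
import cv2
for n,(r,c) in dict(scene=(220,200),top=(210,320)).items():
    cv2.imwrite(f"pics/{n}5.png",cv2.resize(capture(n)[r:r+120,c:c+160,::-1],None,fx=5,fy=5,interpolation=2))
cv2.imwrite("pics/wrist5.png",capture("wrist")[:,:,::-1])
E
```

```text
time: 5.8
tool_pos: [541.0, -294.1, 161.6]
tcp_rot: [-3.135, -0.005, 0.053]
contact_force: [0.1, 0.2, 0.2]
grip_width: 0.4
```

View pics/scene5.png

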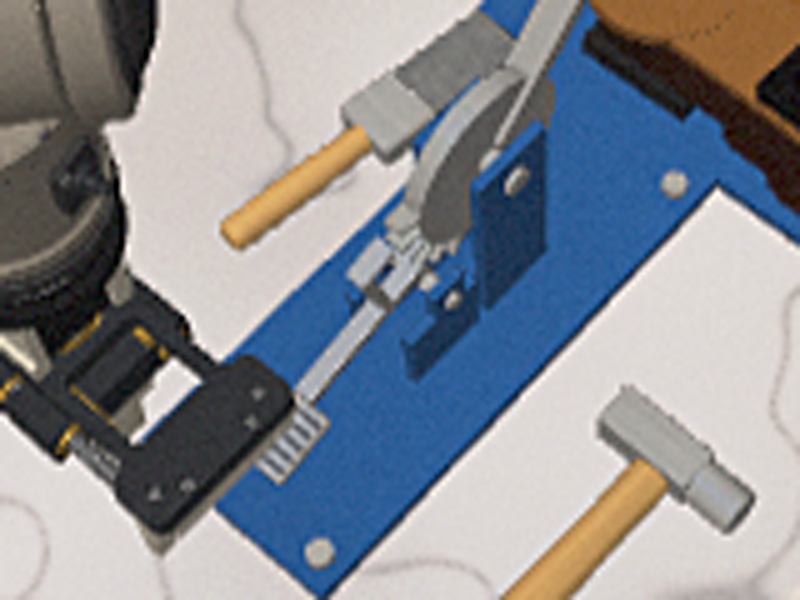

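View pics/wrist5.png

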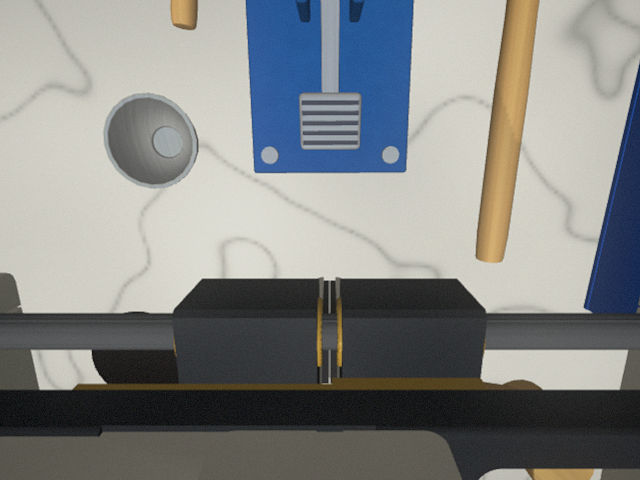

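View pics/top5.png

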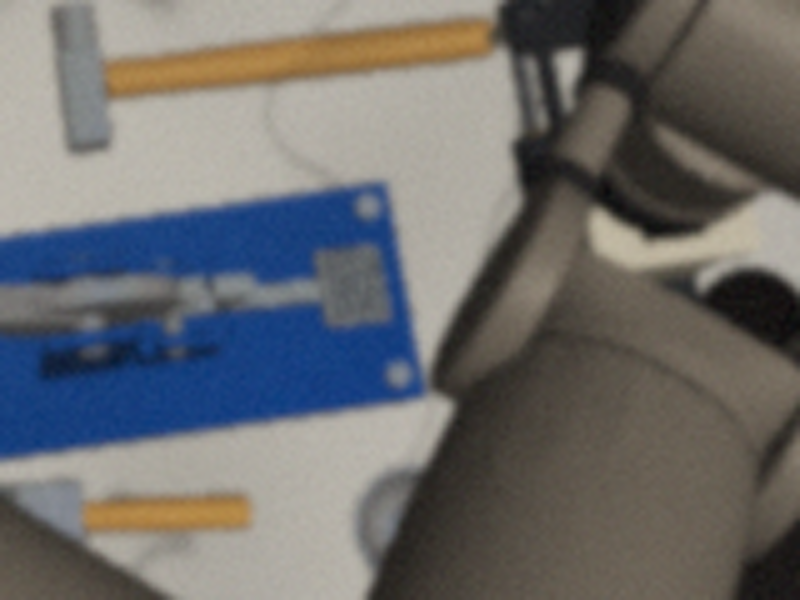

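The pedal stays down and is clearly visible: wrist (300–360, 93–150), top-crop centre (352,286). Now I'll triangulate it.

```bash
python3 - <<'E'
from h import *
np.set_printoptions(precision=1,suppress=True)
T5=lambda x,y:("top",320+(x+.5)/5-.5,210+(y+.5)/5-.5)
for nm,w,t in [("ctr",(330,121.5),(352,286)),("in-hi",(360,93),(315,250)),("in-lo",(300,93),(324,328)),("out-hi",(358,149),(380,244)),("out-lo",(302,149),(390,321))]:
    print(nm,tri(("wrist",*w),T5(*t)))
for z in (36,41,50,55):
    f=lambda u,v:plane("wrist",u,v,z)
    print(z,f(330,93),f(330,149),np.linalg.norm(f(299,95)-f(361,95)),np.linalg.norm(f(302,148)-f(360,148)))
E
```

```text
ctr (array([ 537.2, -212.7,   62.6]), np.float64(0.3862158782184111))
in-hi (array([ 557.2, -193.5,   70.5]), np.float64(1.6724779271513925))
in-lo (array([ 515.4, -194.6,   59.2]), np.float64(0.31588870274735864))
out-hi (array([ 557.8, -230.1,   70.7]), np.float64(0.4894534695542497))
out-lo (array([ 517.2, -232.9,   52.2]), np.float64(1.5107661444641733))
36 [ 536.3 -190.7   36. ] [ 538.4 -231.6   36. ] 46.657212703781276 45.069401324872
41 [ 536.3 -191.3   41. ] [ 538.4 -231.5   41. ] 45.90421029168483 44.34202465698506
50 [ 536.4 -192.3   50. ] [ 538.4 -231.4   50. ] 44.5488059499116 43.03274665478867
55 [ 536.4 -192.9   55. ] [ 538.3 -231.3   55. ] 43.79580353781527 42.305369986901844
```

```bash
python3 - <<'E'
from h import *
np.set_printoptions(precision=1,suppress=True)
S5=lambda x,y:("scene",200+(x+.5)/5-.5,220+(y+.5)/5-.5)
for nm,w,t in [("in-hi",(360,94),(328,415)),("out-hi",(358,149),(281,479))]:
    print(nm,tri(("wrist",*w),S5(*t)))
def pt(y,z,th,x=0):
    dy,dz=y+70,z-65; c,s=np.cos(th),np.sin(th)
    Y=-70+dy*c+dz*s; Z=65+dz*c+dy*s
    a=.052;return [529.7+x*np.cos(a)-Y*np.sin(a),-40.3+x*np.sin(a)+Y*np.cos(a),Z]
for th in(0,.25,.35,.5):
    for x,y in((22,-155),(22,-195),(0,-175),(-22,-155),(-22,-195)):
        P=pt(y,85,th,x);s=proj("scene",P)[0];w=proj("wrist",P)[0];t=proj("top",P)[0]
        print(th,x,y,np.array(P),'scene crop',(s-[200,220])*5,'wrist',w,'topcrop',(t-[320,210])*5)
E
python3 - <<'E'
import cv2
a=cv2.imread('pics/scene5.png')
E
```

```text
in-hi (array([ 557., -193.,   66.]), np.float64(1.6985764029801378))
out-hi (array([ 559.5, -229.1,   52.4]), np.float64(2.7617461500635536))
0 22 -155 [ 559.7 -193.9   85. ] scene crop [323.5 402.2] wrist [367.1  90.6] topcrop [317.7 240.2]
0 22 -195 [ 561.8 -233.9   85. ] scene crop [264.7 460.8] wrist [365.7 155.5] topcrop [388.7 230. ]
0 0 -175 [ 538.8 -215.1   85. ] scene crop [261.6 403.8] wrist [332.2 123.7] topcrop [360.4 273.8]
0 -22 -155 [ 515.8 -196.2   85. ] scene crop [258.6 348.5] wrist [297.4  90.7] topcrop [331.8 318.1]
0 -22 -195 [ 517.9 -236.2   85. ] scene crop [199.5 405.4] wrist [298.7 155.6] topcrop [403.3 307.7]
0.25 22 -155 [ 559.3 -186.4   63.3] scene crop [338.1 410.1] wrist [364.2  83. ] topcrop [298.7 249.1]
0.25 22 -195 [ 561.3 -225.1   53.5] scene crop [284.6 473.9] wrist [361.9 141.8] topcrop [363.4 242.5]
0.25 0 -175 [ 538.4 -206.9   58.4] scene crop [279.4 415. ] wrist [331.8 113.5] topcrop [338.1 283.8]
0.25 -22 -155 [ 515.4 -188.7   63.3] scene crop [274.2 357.3] wrist [299.6  83.1] topcrop [312.4 325.7]
0.25 -22 -195 [ 517.4 -227.4   53.5] scene cr
[... 385 characters left out ...]
5.2 -184.2   54.6] scene crop [282.3 358.9] wrist [300.4  78.2] topcrop [302.3 329.1]
0.35 -22 -195 [ 517.1 -221.8   40.9] scene crop [232.2 422.5] wrist [302.6 134.4] topcrop [363.9 323.1]
0.5 22 -155 [ 558.7 -174.    41.8] scene crop [358.8 410.9] wrist [361.9  69.3] topcrop [272.  258.8]
0.5 22 -195 [ 560.5 -209.    22.6] scene crop [313.4 475.6] wrist [359.  121.2] topcrop [327.2 256. ]
0.5 0 -175 [ 537.6 -192.7   32.2] scene crop [304.6 417.1] wrist [331.5  96.5] topcrop [306.5 294.7]
0.5 -22 -155 [ 514.7 -176.3   41.8] scene crop [296.  359.2] wrist [301.4  69.3] topcrop [285.3 334.3]
0.5 -22 -195 [ 516.6 -211.3   22.6] scene crop [251.2 423.1] wrist [303.8 121.3] topcrop [340.7 330.3]
```

```bash
python3 - <<'E'
from h import *
np.set_printoptions(precision=1,suppress=True)
def pt(y,z,th,x=0):
    dy,dz=y+70,z-65; c,s=np.cos(th),np.sin(th)
    Y=-70+dy*c-dz*s; Z=65+dz*c+dy*s
    a=.052;return [529.7+x*np.cos(a)-Y*np.sin(a),-39+x*np.sin(a)+Y*np.cos(a),Z]
for th in(.15,.25,.35):
    for x,y in((22,-155),(22,-195),(0,-175),(-22,-155),(-22,-195)):
        P=pt(y,85,th,x);s=proj("scene",P)[0];w=proj("wrist",P)[0];t=proj("top",P)[0]
        print(th,x,y,np.array(P),'scene crop',(s-[200,220])*5,'wrist',w,'topcrop',(t-[320,210])*5)
E
```

```text
0.15 22 -155 [ 559.8 -194.7   72.1] scene crop [324.9 414.6] wrist [365.2  94.4] topcrop [315.5 244.1]
0.15 22 -195 [ 561.9 -234.2   66.1] scene crop [268.7 477. ] wrist [363.2 155.1] topcrop [383.1 236. ]
0.15 0 -175 [ 538.9 -215.6   69.1] scene crop [264.6 418.4] wrist [332.1 125.7] topcrop [356.4 278.3]
0.15 -22 -155 [ 515.9 -197.    72.1] scene crop [260.5 361.2] wrist [299.   94.5] topcrop [329.4 321.2]
0.15 -22 -195 [ 517.9 -236.5   66.1] scene crop [204.4 422.2] wrist [300.8 155.2] topcrop [397.4 312.7]
0.25 22 -155 [ 559.8 -194.9   63.3] scene crop [326.1 422.4] wrist [364.   96.4] topcrop [313.7 246.8]
0.25 22 -195 [ 561.9 -233.7   53.5] scene crop [272.3 486.6] wrist [361.8 153.9] topcrop [378.2 240.2]
0.25 0 -175 [ 538.9 -215.4   58.4] scene crop [267.1 427.3] wrist [331.9 126.2] topcrop [353.1 281.5]
0.25 -22 -155 [ 515.9 -197.2   63.3] scene crop [262.1 369.3] wrist [300.   96.5] topcrop [327.5 323.4]
0.25 -22 -195 [ 517.9 -235.9   53.5] scene crop [208.6 432.2] wrist [302. 154.] topcrop [392.4 316.2]
0.35 22 -155 [ 559.8 -194.3   54.6] scene crop [328.4 428.9] wrist [363.  97.] topcrop [310.4 249.7]
0.35 22 -195 [ 561.8 -231.9   40.9] scene crop [277.6 493.9] wrist [360.4 151.1] topcrop [371.3 244.7]
0.35 0 -175 [ 538.8 -214.3   47.8] scene crop [271.2 434.5] wrist [331.8 125.1] topcrop [347.9 284.9]
0.35 -22 -155 [ 515.9 -196.6   54.6] scene crop [264.9 376. ] wrist [300.8  97. ] topcrop [324.  325.8]
0.35 -22 -195 [ 517.8 -234.2   40.9] scene crop [214.5 440. ] wrist [303.  151.2] topcrop [385.3 319.9]
```

The images put the pawl at about 0.3–0.35 rad, but not certainly at the stop. I'll probe again, centred at about (538, -215), watching for first contact and for the stop.

```bash
python3 -m jog '{"xyz":[[-0.05,1,-0.5],[-0.05,1,-1],[0,1,-1],[0,0.8,-1],[0,0,-1],[0,0,-0.3],[0,0,0]],"angular":[[0,0,0],[0,0,0],[0,0,0],[0,0,0],[0,0,0],[0,0,0],[0,0,0]]}' 1
python3 -m jog '{"xyz":[[0,0,-0.2],[0,0,-0.2]],"angular":[[0,0,0],[0,0,0]]}' 1
```

```text
time: 6.65
tool_pos: [535.5, -208.7, 58.2]
tcp_rot: [-3.126, 0.001, 0.052]
contact_force: [0.4, 0.3, 0.2]
grip_width: 0.5
time: 6.85
tool_pos: [536.5, -209.1, 51.3]
tcp_rot: [-3.128, -0.001, 0.052]
contact_force: [0.6, -0.8, 0.7]
grip_width: 0.6
```

```bash
python3 -m jog '{"xyz":[[0.1,-0.3,0]],"angular":[[-0.12,0,0]]}' 1
python3 -m jog '{"xyz":[[0,0,-0.2],[0,0,-0.15]],"angular":[[0,0,0],[0,0,0]]}' 1
python3 -m jog '{"xyz":[[0,0,-0.15],[0,0,-0.1]],"angular":[[0,0,0],[0,0,0]]}' 1
```

```text
time: 6.95
tool_pos: [538.4, -215.3, 51.4]
tcp_rot: [-3.141, 0.0, 0.051]
contact_force: [0.2, 0.7, 0.5]
grip_width: 0.0
time: 7.15
tool_pos: [539.5, -216.9, 45.2]
tcp_rot: [3.14, -0.003, 0.051]
contact_force: [0.1, -0.1, -1.5]
grip_width: 0.4
time: 7.35
tool_pos: [539.6, -217.1, 39.9]
tcp_rot: [3.14, -0.003, 0.05]
contact_force: [-0.6, 0.8, -0.3]
grip_width: 0.2
```

```bash
python3 -m jog '{"xyz":[[0,0,-0.2],[0,0,-0.1]],"angular":[[0,0,0],[0,0,0]]}' 1
python3 -m jog '{"xyz":[[0,0,-0.2]],"angular":[[0,0,0]]}' 1
```

```text
time: 7.55
tool_pos: [539.5, -217.1, 33.3]
tcp_rot: [3.14, -0.003, 0.05]
contact_force: [-0.3, 0.3, 0.5]
grip_width: 0.3
time: 7.65
tool_pos: [539.7, -217.1, 29.5]
tcp_rot: [3.14, -0.003, 0.05]
contact_force: [-0.7, 2.0, 5.3]
grip_width: 0.6
```

```bash
python3 -m jog '{"xyz":[[0,0,-0.2]],"angular":[[0,0,0]]}' 1
python3 - <<'E'
from plant import capture,bot
import cv2
cv2.imwrite("pics/wrist6.png",cv2.resize(capture("wrist")[200:320,220:420,::-1],None,fx=4,fy=4,interpolation=2))
o=bot.get_obs();print(o['tool_pos'],o['contact_force'],o['moment'])
E
```

```text
time: 7.75
tool_pos: [539.8, -216.9, 25.5]
tcp_rot: [3.14, -0.004, 0.05]
contact_force: [-1.2, 1.4, 4.6]
grip_width: 0.3
[ 539.63137149 -216.80337384   24.94900258] [-0.56838305  0.75097888  4.70429287] [ 0.18850432 -0.15631686 -0.01283783]
```

View pics/wrist6.png

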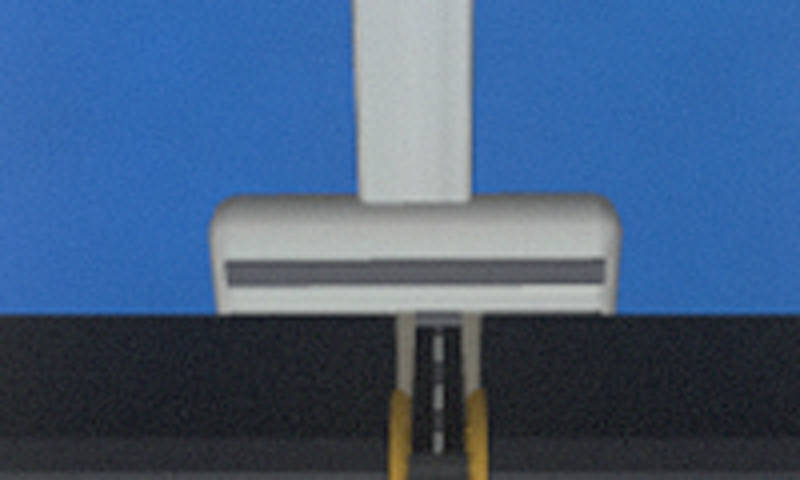

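```bash
python3 -m jog '{"xyz":[[0,0,-0.15]],"angular":[[0,0,0]]}' 1;python3 -m jog '{"xyz":[[0,0,-0.15]],"angular":[[0,0,0]]}' 1
```

```text
time: 7.9
tool_pos: [540.0, -216.9, 22.4]
tcp_rot: [3.14, -0.004, 0.05]
contact_force: [-1.9, 2.6, 16.5]
grip_width: 0.4
time: 8.0
tool_pos: [540.3, -216.8, 21.5]
tcp_rot: [3.14, -0.005, 0.05]
contact_force: [-9.6, 5.7, 34.2]
grip_width: 0.4
```

The stop is reached: force jumped to 34 N. Contact heights suggest the true fingertip sits about 28 mm above the reported TCP, so I'll lift and check that.

```bash
python3 -m jog '{"xyz":[[0,0,0.5],[0,0,0.8],[0,0,1],[0,0,1],[0,0,1],[0,0,1],[0,-1,1],[0,-1,1],[0,-1,1],[0,0,0]],"angular":[[0,0,0],[0,0,0],[0,0,0],[0,0,0],[0,0,0],[0,0,0],[0,0,0],[0,0,0],[0,0,0],[0,0,0]]}' 1
python3 - <<'E'
from plant import capture,bot
from h import *
o=bot.get_obs();P=o['tool_pos'];print(P)
im=capture("scene").copy();s=proj("scene",[P,P+[0,0,28]]);print(s)
cv2.imwrite("pics/scene7.png",cv2.resize(im[190:340,180:340,::-1],None,fx=4,fy=4,interpolation=2));print((s-[180,190])*4)
cv2.imwrite("pics/wrist7.png",capture("wrist")[:,:,::-1])
E
```

```text
time: 9.0
tool_pos: [539.0, -278.4, 192.6]
tcp_rot: [3.138, -0.003, 0.052]
contact_force: [-0.1, -0.1, 0.5]
grip_width: 0.6
[ 539.02847386 -278.43278596  192.64967437]
[[224.80352296 299.20134652]
 [222.61729762 293.49928272]]
[[179.21409185 436.80538608]
 [170.46919046 413.99713086]]
```

View pics/scene7.png

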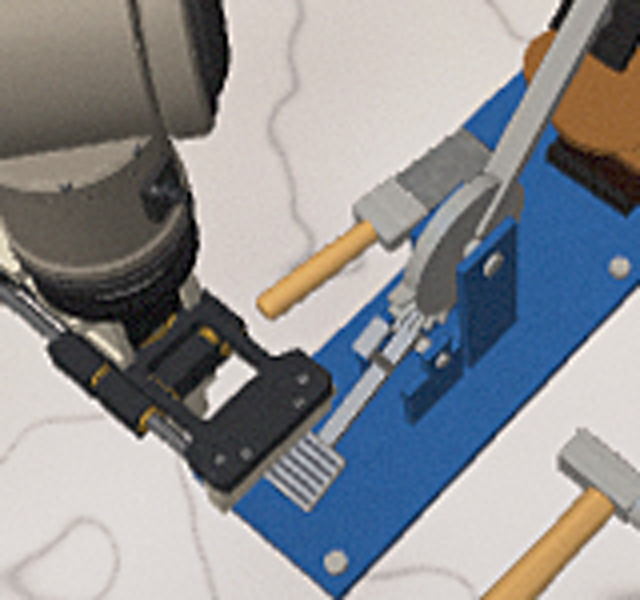

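View pics/wrist7.png

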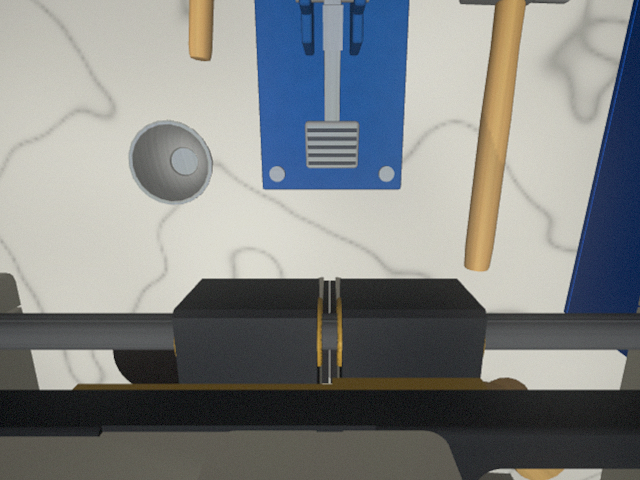

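```bash
python3 - <<'E'
from h import *
np.set_printoptions(precision=1,suppress=True)
def pt(y,z,th,x=0):
    dy,dz=y+70,z-65; c,s=np.cos(th),np.sin(th)
    Y=-70+dy*c-dz*s; Z=65+dz*c+dy*s
    a=.052;return [529.7+x*np.cos(a)-Y*np.sin(a),-39+x*np.sin(a)+Y*np.cos(a),Z]
for th in(.15,.25,.35):
    for x,y in((22,-155),(22,-195),(-22,-155),(-22,-195)):
        P=pt(y,85,th,x);s=proj("scene",P)[0];w=proj("wrist",P)[0]
        print(th,x,y,'scene crop',(s-[180,190])*4,'wrist',w)
print('base corners',proj("wrist",[[603,-246.5,12],[478,-255,12]]))
E
```

```text
0.15 22 -155 scene crop [339.9 451.7] wrist [364.4 124.9]
0.15 22 -195 scene crop [295.  501.6] wrist [362.5 177.7]
0.15 -22 -155 scene crop [288.4 409. ] wrist [305.5 124.9]
0.15 -22 -195 scene crop [243.5 457.8] wrist [306.6 177.6]
0.25 22 -155 scene crop [340.8 457.9] wrist [363.4 125.7]
0.25 22 -195 scene crop [297.8 509.2] wrist [361.3 175.6]
0.25 -22 -155 scene crop [289.7 415.4] wrist [306.2 125.7]
0.25 -22 -195 scene crop [246.9 465.7] wrist [307.5 175.5]
0.35 22 -155 scene crop [342.7 463.1] wrist [362.5 125.4]
0.35 22 -195 scene crop [302.1 515.2] wrist [360.2 172.2]
0.35 -22 -155 scene crop [291.9 420.8] wrist [306.8 125.3]
0.35 -22 -195 scene crop [251.6 472. ] wrist [308.3 172.1]
base corners [[400.8 188.1]
 [266.5 190. ]]
```

The pedal corners in the scene crop, (345,463) and (306,511), match the 0.35 rad prediction of (343,463) and (302,515). The pedal is fully down and the hook is clear of the teeth. Next I'll go over the bar.

```bash
python3 -m jog '{"xyz":[[0,0,1],[0,0,1],[0,0,1],[0,0.3,1],[0,0.6,1],[0,1,1],[0,1,0.5],[0,1,0],[0,1,0],[0,1,0]],"angular":[[0,0,0],[0,0,0],[0,0,0],[0,0,0],[0,0,0],[0,0,0],[0,0,0],[0,0,0],[0,0,0],[0,0,0]]}' 1
python3 -m jog '{"xyz":[[-0.1,1,0],[-0.1,1,0],[-0.1,1,0],[-0.1,1,0],[-0.1,1,0],[-0.1,1,0],[-0.1,1,0],[-0.1,1,0],[0,0.5,0],[0,0,0]],"angular":[[0,0,0],[0,0,0],[0,0,0],[0,0,0],[0,0,0],[0,0,0],[0,0,0],[0,0,0],[0,0,0],[0,0,0]]}' 1
```

```text
time: 10.1
tool_pos: [532.2, -141.2, 305.3]
tcp_rot: [-3.119, 0.028, 0.059]
contact_force: [0.9, 0.5, 0.1]
grip_width: 0.5
time: 11.1
tool_pos: [506.3, 49.3, 288.7]
tcp_rot: [-3.108, 0.057, 0.073]
contact_force: [-0.9, 0.1, 0.4]
grip_width: 0.6
```

```bash
python3 -m jog '{"xyz":[[0.2,0,0.4],[0.2,0.2,0.2],[0.2,0.6,0],[0.2,0.7,0],[0,0,0]],"angular":[[-0.16,-0.27,-0.1],[-0.15,-0.27,-0.1],[0,0,0],[0,0,0],[0,0,0]]}' 1
python3 - <<'E'
from plant import capture,bot
from h import *
o=bot.get_obs();P=o['tool_pos'];print(P,o['tcp_rot'],o['contact_force'])
for n in("scene","top"):
    s=proj(n,[P,P+[0,0,28]]);c=s[0].astype(int)-[80,80]
    cv2.imwrite(f"pics/{n}8.png",cv2.resize(capture(n)[c[1]:c[1]+140,c[0]:c[0]+160,::-1],None,fx=4,fy=4,interpolation=2));print(n,(s-c)*4,c)
cv2.imwrite("pics/wrist8.png",capture("wrist")[:,:,::-1])
E
```

```text
time: 11.6
tool_pos: [523.8, 80.1, 301.3]
tcp_rot: [3.136, -0.002, 0.047]
contact_force: [0.1, -0.1, 0.3]
grip_width: 0.1
[523.821644    80.14379667 301.31124652] [ 3.13615131e+00 -2.13314105e-03  4.65980238e-02] [ 0.11543701 -0.10473919  0.3381088 ]
scene [[323.83666957 321.86936828]
 [326.08808053 288.07831773]] [253  90]
top [[323.1393248  320.65782295]
 [319.23227036 312.4257793 ]] [199 187]
```

View pics/scene8.png

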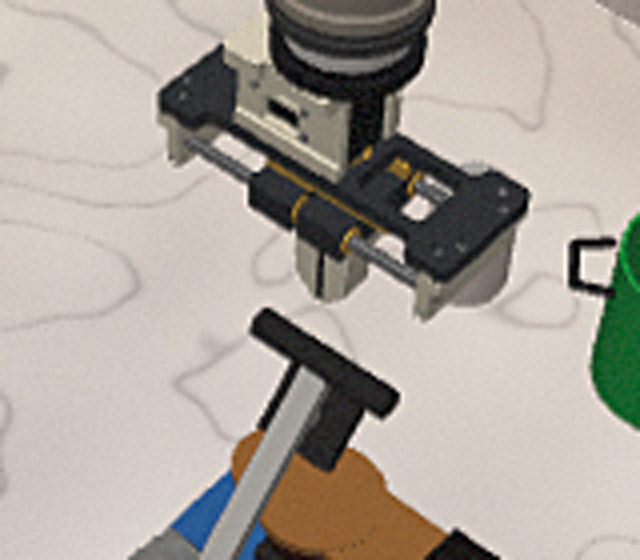

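View pics/wrist8.png

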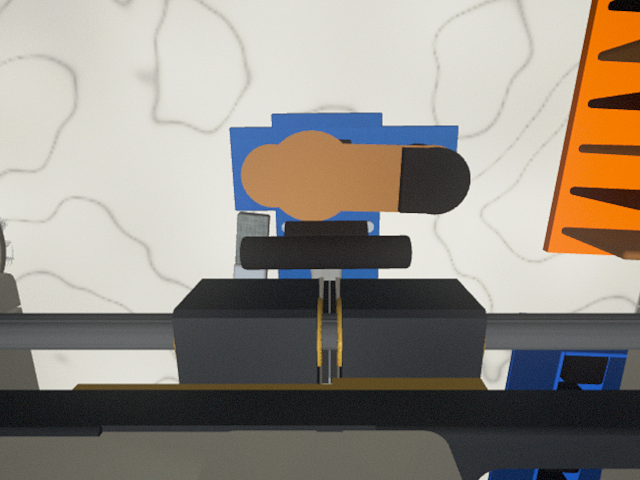

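```bash
python3 - <<'E'
from h import *
np.set_printoptions(precision=1,suppress=True)
a=.052;pr=lambda x,y,z:[529.7+x*np.cos(a)-y*np.sin(a),-39+x*np.sin(a)+y*np.cos(a),z]
for th in (0,.03,.07):
    y,z=-20+200*np.cos(.8-th),120+200*np.sin(.8-th)
    P=[pr(x,y,z) for x in(-50,0,50)]
    print(th,np.array(P[1]),proj("wrist",P).ravel(),'scene',((proj("scene",P)-[253,90])*4).ravel())
print('base cross corners',proj("wrist",[pr(155,200,12),pr(-115,200,12),pr(65,215,12),pr(-65,215,12)]))
print('heading sole',proj("wrist",[[454.8,169.1,12],[582.6,175.3,12]]))
E
```

```text
0 [523.5  80.2 263.5] [245.4 255.3 329.  254.8 412.7 254.2] scene [255.8 322.4 320.6 364.8 387.5 408.5]
0.03 [523.3  84.4 259.2] [246.4 246.6 329.  246.  411.6 245.4] scene [260.3 323.1 324.8 365.3 391.5 408.8]
0.07 [523.   89.9 253.4] [247.8 235.5 328.9 234.9 410.  234.4] scene [266.  324.5 330.2 366.3 396.4 409.6]
base cross corners [[461.  125.3]
 [230.3 127. ]
 [384.4 112.4]
 [272.4 113.2]]
heading sole [[273.4 116.2]
 [383.4 115.8]]
```

View pics/top8.png

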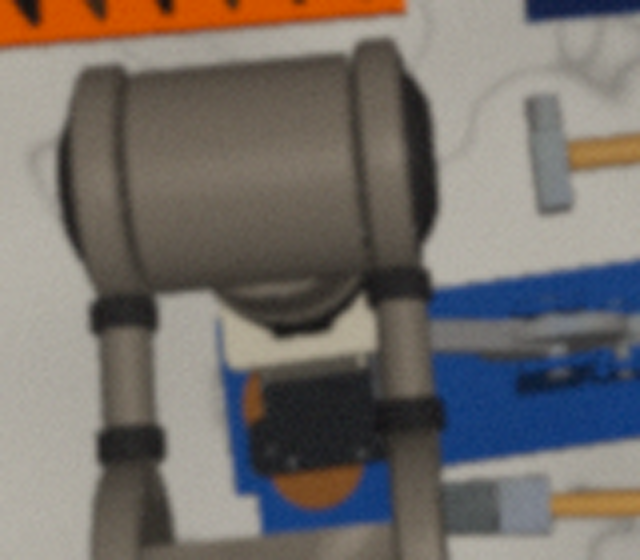

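The wrist view agrees with the press model: bar predicted at row 253–255, seen at 252. The scene view shows the fingertips really end about 20–25 mm above the reported TCP, at crop (325,300) where TCP would be (324,322). That explains the pedal contact heights. I expect bar contact at TCP z of about 245–250.

```bash
python3 -m jog '{"xyz":[[0,0.1,-0.8],[0,0.1,-0.8],[0,0.1,-0.5],[0,0,-0.3]],"angular":[[0.05,0,0.03],[0,0,0],[0,0,0],[0,0,0]]}' 1
python3 -m jog '{"xyz":[[0,0.1,-0.3],[0,0.15,-0.3]],"angular":[[0,0,0],[0,0,0]]}' 1
```

```text
time: 12.15
tool_pos: [523.9, 83.2, 252.2]
tcp_rot: [3.14, -0.003, 0.047]
contact_force: [-0.0, -0.6, -0.9]
grip_width: 0.1
time: 12.35
tool_pos: [524.1, 89.1, 241.2]
tcp_rot: [-3.141, -0.005, 0.046]
contact_force: [-6.6, 8.4, 16.3]
grip_width: 0.4
```

```bash
python3 - <<'E'
from plant import capture,bot
from h import *
cv2.imwrite("pics/scene9.png",cv2.resize(capture("scene")[90:330,220:400,::-1],None,fx=2.5,fy=2.5,interpolation=2))
cv2.imwrite("pics/wrist9.png",capture("wrist")[:,:,::-1])
o=bot.get_obs();print(o['tool_pos'],o['contact_force'],o['moment'])
E
```

```text
[524.05878892  89.4340705  240.82409906] [-1.01208324  1.58355886  2.0730434 ] [0.36496516 0.04423664 0.02544238]
```

View pics/scene9.png

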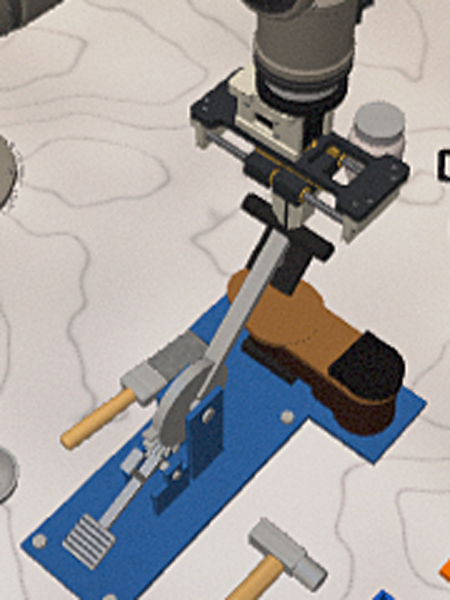

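View pics/wrist9.png

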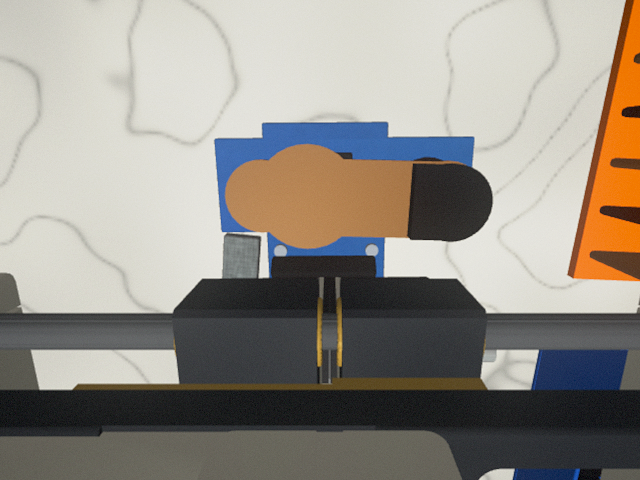

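Contact made; the 16 N was a transient, now 2 N. The fingertip is about 5 mm too far +y on the bar, so I'll ease off, recentre and push straight down.

```bash
python3 -m jog '{"xyz":[[0,0,0.5],[0,-0.45,0],[0,0,-0.25],[0,0,-0.2]],"angular":[[0,0,0],[0,0,0],[0,0,0],[0,0,0]]}' 1
python3 -m jog '{"xyz":[[0,0.1,-0.2]],"angular":[[0,0,0]]}' 1
python3 -m jog '{"xyz":[[0,0.1,-0.2]],"angular":[[0,0,0]]}' 1
```

```text
time: 12.85
tool_pos: [525.0, 79.4, 243.5]
tcp_rot: [3.141, -0.008, 0.047]
contact_force: [0.3, 0.6, 0.2]
grip_width: 0.3
time: 12.95
tool_pos: [525.1, 81.2, 239.3]
tcp_rot: [3.142, -0.008, 0.047]
contact_force: [-2.8, 2.2, 11.9]
grip_width: 0.1
time: 13.05
tool_pos: [525.0, 84.3, 236.0]
tcp_rot: [-3.139, -0.009, 0.046]
contact_force: [-5.2, 6.2, 13.8]
grip_width: 0.4
```

```bash
python3 -m jog '{"xyz":[[0,0.15,-0.2]],"angular":[[0,0,0]]}' 1
python3 -m jog '{"xyz":[[0,0.12,-0.2]],"angular":[[0,0,0]]}' 1
python3 -m jog '{"xyz":[[0,0.12,-0.2]],"angular":[[0,0,0]]}' 1
```

```text
time: 13.15
tool_pos: [524.8, 87.8, 232.7]
tcp_rot: [-3.139, -0.01, 0.046]
contact_force: [-3.7, -0.9, 7.3]
grip_width: 0.3
time: 13.25
tool_pos: [524.6, 90.8, 229.3]
tcp_rot: [-3.138, -0.011, 0.046]
contact_force: [-2.5, 1.5, 8.1]
grip_width: 0.6
time: 13.35
tool_pos: [524.5, 93.8, 225.8]
tcp_rot: [-3.137, -0.011, 0.046]
contact_force: [-2.6, 1.5, 7.8]
grip_width: 0.5
```

It's moving steadily at ~8 N, past the tooth. I'll continue along the arc.

```bash
python3 -m jog '{"xyz":[[-0.03,0.27,-0.35],[-0.03,0.25,-0.35],[-0.03,0.23,-0.35],[-0.03,0.21,-0.35],[-0.03,0.19,-0.35]],"angular":[[0,0.03,0],[0,0.03,0],[0,0.03,0],[0,0,0],[0,0,0]]}' 1
```

```text
time: 13.85
tool_pos: [523.1, 116.8, 192.5]
tcp_rot: [-3.139, -0.009, 0.046]
contact_force: [-1.3, -0.8, 5.6]
grip_width: 0.6
```

```bash
python3 -m jog '{"xyz":[[-0.03,0.19,-0.35],[-0.03,0.17,-0.35],[-0.03,0.14,-0.35],[-0.03,0.12,-0.35],[-0.03,0.1,-0.35]],"angular":[[0,0.03,0],[0,0.03,0],[0,0.03,0],[0,0,0],[0,0,0]]}' 1
python3 - <<'E'
from plant import capture,bot
from h import *
cv2.imwrite("pics/scene10.png",cv2.resize(capture("scene")[120:330,230:400,::-1],None,fx=2.8,fy=2.8,interpolation=2))
o=bot.get_obs();print(o['tool_pos'],o['contact_force'],o['moment'])
E
```

```text
time: 14.35
tool_pos: [522.2, 132.0, 157.9]
tcp_rot: [-3.139, -0.006, 0.045]
contact_force: [0.5, 1.2, 5.5]
grip_width: 0.4
[521.95486528 132.25590756 156.89906563] [2.67325294 1.71642734 2.76382073] [ 0.31398416 -0.59082646 -0.04085075]
```

View pics/scene10.png

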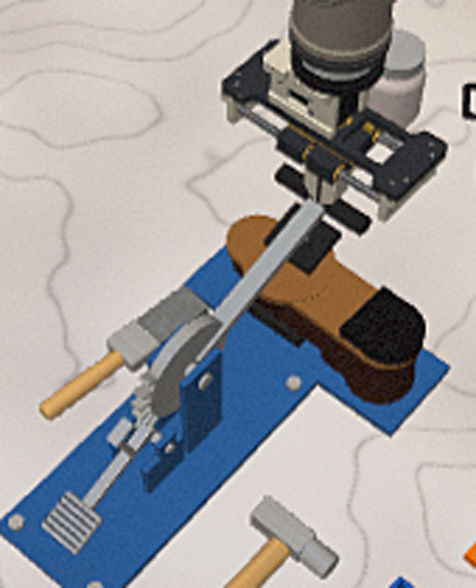

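The arm is going down well, the shoe is unmoved and the pedal is still down. About 55 mm to go.

```bash
python3 -m jog '{"xyz":[[0,0.1,-0.35],[0,0.08,-0.35],[0,0.07,-0.35],[0,0.05,-0.35],[0,0.04,-0.3],[0,0.02,-0.25]],"angular":[[0,0.03,0],[0,0,0],[0,0,0],[0,0,0],[0,0,0],[0,0,0]]}' 1
```

```text
time: 15.0
tool_pos: [521.6, 141.0, 118.5]
tcp_rot: [-3.138, -0.003, 0.046]
contact_force: [-1.3, 1.1, 5.9]
grip_width: 0.7
```

```bash
python3 -m jog '{"xyz":[[0,0.02,-0.25],[0,0,-0.2]],"angular":[[0,0,0],[0,0,0]]}' 1;  python3 -m jog '{"xyz":[[0,0,-0.15]],"angular":[[0,0,0]]}' 1
```

```text
time: 15.2
tool_pos: [521.5, 141.9, 109.4]
tcp_rot: [-3.137, -0.003, 0.046]
contact_force: [-0.6, 2.5, 5.2]
grip_width: 0.3
time: 15.3
tool_pos: [521.5, 142.2, 106.3]
tcp_rot: [-3.136, -0.003, 0.046]
contact_force: [-0.4, 1.7, 4.7]
grip_width: 0.7
```

```bash
python3 -m jog '{"xyz":[[0,0,-0.12]],"angular":[[0,0,0]]}' 1;  python3 -m jog '{"xyz":[[0,0,-0.1]],"angular":[[0,0,0]]}' 1
```

```text
time: 15.4
tool_pos: [521.6, 142.3, 103.9]
tcp_rot: [-3.136, -0.004, 0.046]
contact_force: [-0.4, 1.7, 6.5]
grip_width: 0.5
time: 15.5
tool_pos: [521.5, 142.4, 101.8]
tcp_rot: [-3.136, -0.004, 0.046]
contact_force: [-1.1, 1.8, 5.0]
grip_width: 0.7
```

```bash
python3 -m jog '{"xyz":[[0,0,-0.1]],"angular":[[0,0,0]]}' 1;  python3 -m jog '{"xyz":[[0,0,-0.1]],"angular":[[0,0,0]]}' 1
```

```text
time: 15.6
tool_pos: [521.7, 142.5, 100.5]
tcp_rot: [-3.136, -0.004, 0.046]
contact_force: [-6.1, -0.0, 24.2]
grip_width: 0.4
time: 15.7
tool_pos: [521.8, 142.6, 100.5]
tcp_rot: [-3.136, -0.005, 0.046]
contact_force: [-9.2, -1.3, 27.3]
grip_width: 0.1
```

The force rose to ~25 N and motion stopped at z 100.5, with 101 predicted for arm angle 0.81. The pad is on the sole, so I'll lift clear and check.

```bash
python3 -m jog '{"xyz":[[0,0,0.3],[0,0,0.6],[0,0,1],[0,0,1],[0,0,1],[0,0,1],[-0.5,0,1],[-1,0,1],[-1,0,0],[-1,0,0]],"angular":[[0,0,0],[0,0,0],[0,0,0],[0,0,0],[0,0,0],[0,0,0],[0,0,0],[0,0,0],[0,0,0],[0,0,0]]}' 1
python3 -m jog '{"xyz":[[-0.8,0,0],[-0.8,0,0],[-0.8,0,0],[-0.8,0,0],[0,0,0]],"angular":[[0,0,0],[0,0,0],[0,0,0],[0,0,0],[0,0,0]]}' 1
python3 - <<'E'
from plant import capture,bot
from h import *
cv2.imwrite("pics/scene11.png",cv2.resize(capture("scene")[140:340,215:400,::-1],None,fx=3,fy=3,interpolation=2))
cv2.imwrite("pics/top11.png",capture("top")[:,:,::-1])
o=bot.get_obs();print(o['tool_pos'],o['contact_force'])
a=.052;pr=lambda x,y,z:[529.7+x*np.cos(a)-y*np.sin(a),-39+x*np.sin(a)+y*np.cos(a),z]
for th in(.7,.75,.78,.81):
    y,z=-20+200*np.cos(.8-th),120+200*np.sin(.8-th);print(th,((proj("scene",[pr(-50,y,z),pr(50,y,z)])-[215,140])*3).ravel().round(1))
E
```

```text
time: 16.7
tool_pos: [449.5, 139.6, 243.2]
tcp_rot: [-3.14, 0.0, 0.044]
contact_force: [0.2, -0.8, -0.3]
grip_width: 0.7
time: 17.2
tool_pos: [380.6, 138.5, 244.4]
tcp_rot: [-3.141, 0.001, 0.043]
contact_force: [0.2, 0.4, 0.0]
grip_width: 0.4
[382.43314595 138.56911443 244.51053973] [-0.38803143 -0.07585003 -0.10065914]
0.7 [347.4 146.4 436.3 205.3]
0.75 [347.5 153.  435.7 211.6]
0.78 [347.4 157.  435.2 215.6]
0.81 [347.1 161.2 434.6 219.6]
```

View pics/scene11.png

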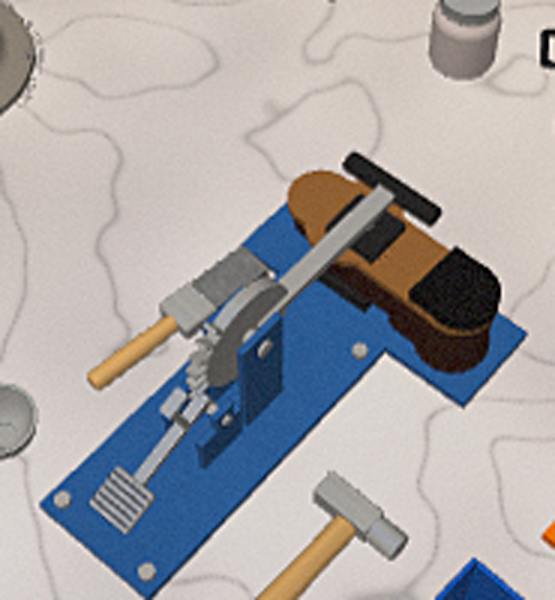

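View pics/top11.png

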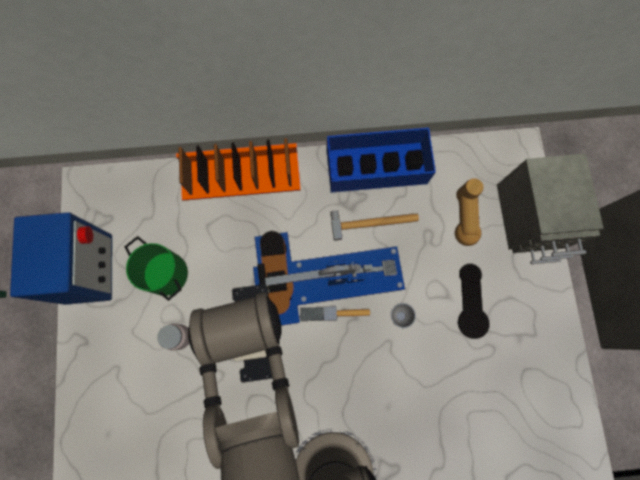

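The bar ends at about (350,160) and (435,216) match the prediction for ~0.80–0.81. The pad lies on the sole, the pedal is still down, and the shoe and loose items are in their original places. Handing in.

```bash
python3 -c "
from plant import bot
print(bot.close_job())"
```

```text
the job is handed in; nothing more can be done
None
```

I pressed the pedal down to its stop, pushed the arm down by its cross bar until the pad met the sole, and moved clear. I handed the job in at about 17 s of the 51 s; it reports no verdict.

**Pedal:** My first press stopped short, because only 5 N showed and the images put the pawl at 0.25–0.35 rad. I pressed again until the force jumped to 34 N. The pedal's corners in the pictures then matched the fully pressed position (0.35 rad) to within a few crop pixels.

**Arm:** It moved steadily at about 5–8 N, with brief 12–16 N readings at first contact. It then stopped at 24–27 N at the expected height. The last picture shows the bar at about 0.80–0.81 rad with the pad on the sole. The pedal was still down, and the shoe and loose items looked unmoved by eye. The robot was clear, with near-zero force.

**Disagreement:** The fingertips really end about 20–28 mm above the reported tool point. Contact came at correspondingly lower readings, and I judged both stops by force and camera instead.

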